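Stow a finished tester in an empty bay found by feel

ROBOT

A 6-joint arm with a two-finger parallel gripper is mounted at the origin on the work surface. World frame = base frame: x ahead of the robot, y to its left, z up, the work surface at z = 0. Lengths are in m, angles in rad, forces in N, time in s.
With the tool pointing down it reaches from about 0.325 to 0.775 m from the base axis. Payload 9.3 kg.
Tool frame: the origin (TCP) lies at the very end of the fingers, on their centre line; the grasp point (between the pads) lies 19 mm behind it (env.pinch_z is the distance from the TCP to the grasp point, in m); z points along the fingers, y is the line along which they close (so a half turn about z gives the same grasp; the last joint's range is limited). The gripper opens to 85 mm and grips with 20 to 120 N. Pads are 22 mm wide; open, the fingers measure 114 mm over their backs; the gripper's body (76 mm by 85 mm) begins 54 mm behind the grasp point. The pads swing forward as they close: fully open they stand 13 mm farther back than shut.
Start: joints at [-0.153, 0.259, 0.021, 1.334, 0, 1.418], TCP at [0.55, -0, 0.231] pointing down, gripper open.
Joint ranges: [-3.04, 3.04], [-0.91, 1.82], [-1.04, 1.36], [-1.92, 1.95], [-1.52, 1.45], [-3.14, 3.14]. Speed limits (rad/s): [2.22, 2.22, 2.79, 3.14, 3.14, 3.14].

INTERFACE

Orientations are given as a unit quaternion [x, y, z, w].
In Python, from rig import status, capture, camera_model, env, cut_out gives the robot as it stands.
- The arm moves only by the shell command python3 -m inch 'ROWS' [OPENING] [FORCE]. ROWS is JSON, a list of rows, each an object with "translation": the shift along the world's x, y, z in mm, a list of three; "turn": the turn about the world's z in rad. A call has exactly 5 rows; each row is the pose to reach, as a shift and turn from the pose commanded when the call began; what a row does not reach only later rows make up. A row lasts 1/10 s, in which the tool goes at most 50 mm and 8.59 degrees, less where a joint would pass 70% of its speed; a pose out of reach is approached as far as the arm can. A call with a gripper value outside its range is refused whole. OPENING is the closure in counts, from 0 (fully open) to 255 (shut), set as the call begins (- or left out, the last holds). The fingers move at their own pace and stop on an object; FORCE is the grip in N (left out, the last holds). Time passes only in rows, so rows that repeat a pose let the fingers close, or fill a call up. It gives the time, the measured TCP pose, the force, the opening and the grip force at its end, in the units of the state.
- status.get_obs(): the state, without advancing time (a new reading comes with each control period).
- capture(name): name is "scene" or "side" or "wrist"; returns (picture, depth): 480x640x3 uint8, red, green, blue; 480x640 float32, m along the optical axis (not along the pixel's ray), 0 where there is no reading.
- camera_model(name): a dict with "K" (3x3 intrinsics, pixels), "R" (3x3) and "t" (3): a world point X has camera coordinates R X + t. Camera axes: x right, y down, z forward; pixel columns grow to the right and rows downward; lengths in m; the calibration is good to about 2 mm. A picture is of the moment at which its call begins: read the wrist's pose just before it. camera_model takes no time and is no camera call; for the wrist camera it gives the pose at the moment of the call.
- env.hand_in(): hands the job in; it is judged then, once.
Trained networks look in the newest picture that a camera, given by its name, has taken for a name from the list of things; names that differ only in an ending like _2 or _b are one class to them, and where a whole thing is asked for, a point or a joint stands for the part that bears it (a point fixed in the world has none). Each returns a list of dicts, best first, with "p" (0 to 1); they miss things now and then, are a little off and sometimes report something else, mostly with a low value. They report only what shows in the picture. A call takes as long as a camera call. They do not tell look-alikes from the thing itself.
- cut_out(name, camera): "mask" (480x640 bool, what is visible of it) and "xy" ([column, row] in pixels, amid what is visible of it).
The state is a dict: "time_s": time; "qpos": joint angles; "dq": joint speeds; "tau": joint torques, N m; "eef_pos": TCP position; "tcp_rot": TCP orientation; "force": force on the tool from outside, world axes, zero at the start; "torque": the same for the moment, N m; "width": finger opening in m; "grip_force": force on a finger pad.
Only numpy, scipy, OpenCV 4.12 (cv2) and the standard library are available. Lean on these libraries where they do the work, as an engineer would, in place of code of your own. Each camera call takes 0.05 s, during which the arm holds its last target. There are 200 camera calls.

TASK

One of the rack's four dust-flap bays is empty; the others hide a short tester under the flap. Take the feeler stick from its cup, push on the flaps with it until one swings well in, then stand the stick back in the cup leaning against the side away from the rack. Only then take the tall tester out of its nest and lower it window end up, down the slope of that empty bay until it stands on the bay's floor, and let go; keep the cup standing where it is and leave the other things on the bench alone.

Things in the scene. Friction and masses are not known exactly. Their poses are not given: they have to be found in the camera images.
- rack: Steel stand on the left of the bench carrying the sloped black crate; fixed, place and yaw change. Origin on the bench below; y along the row of bays, z up; highest edge about 135 mm. Exactly one bay of the crate is empty (which one changes); in each of the others an 86 mm tall tester stands hidden under the flap.
- crate: Crate on the rack, tipped back 30 degrees, its 4 mouths facing up and to the robot. Origin: middle of the row, on the bays' inner floor; z along the bays out of the mouths (rim at z = 100 mm), y along the row, x up the slope. Bays 46 x 46 mm inside, at x = 0, y = -78, -26, 26, 78 mm. White flaps 43 mm long just under the rim, hinged at the upper side (x = 22, z = 98), swing inwards.
- flap0 (a joint): flap of the bay at crate y = -78 mm: 0 closed, grows as it is pushed in, 1.45 rad at its stop; a weak spring (under 2 N pushes it) shuts it when let go. In a full bay it stops hard at about 0.25 rad, after some 11 mm at its free (lower) edge.
- flap1 (a joint): the same for the bay at crate y = -26 mm
- flap2 (a joint): the same for the bay at crate y = +26 mm
- flap3 (a joint): the same for the bay at crate y = +78 mm
- stick_center (a point): middle of the feeler stick, a loose black plastic rod 10 mm in diameter, 200 mm long, 30 g, grey band at its top end. z along the rod to the top end. At the start it leans in the cup at about 27 degrees against the side nearest the rack (cup +y), some 90 mm of it above the rim.
- stick_top (a point): top end of the feeler stick, 100 mm from its middle
- cup: square dark steel pen cup, loose, 0.6 kg, on the right of the bench: 62 x 62 mm outside, 57 x 57 mm inside, 100 mm high, inner floor 6 mm above the bench. Origin: centre of its underside; z up, +y towards the side nearest the rack, -y towards the side away from it.
- nest: aluminium assembly nest, fixed: plate 70 x 76 mm with a 18 mm high, 42 x 48 mm (x, y) collar whose pocket holds the tall tester's foot; pocket floor 6 mm above the bench. Origin under its centre; axes as the tester's.
- tester_center (a point): middle (half-way up) of the tall tester: loose flat-sided white instrument, 26 x 32 mm in section (x, y), 165 mm tall, 180 g; black window and two keys near its top on the -x face; z to its top. Starts upright in the nest, foot 12 mm down in the collar, 2 mm play each side. In a bay it stands 65 mm proud of the rim and holds the flap open.
- round_board: bystander: round green circuit board, 92 mm across, lying flat
- solder_reel: bystander: grey solder reel standing on end, 54 mm across, 46 mm high
- driver: bystander: screwdriver lying down, 190 mm long
- can: bystander: drink can, 52 mm across, 130 mm high
- cutters: bystander: flush cutters lying flat, 150 mm long
Mind the look-alikes: they are no part of the job. What is shaped like the part that bears tester_center but turquoise is not meant. Several things look just like the cup: the one meant starts farthest to the robot's left.

How it is judged:
On the way, in this order (a step that is already met when the one before it is completed fails the run):
1. with the tester still in its nest, the stick has pushed an empty bay's flap well in (past 0.6 rad) (value of joint any of flap0, flap1, flap2, flap3 above 0.6 rad and contact force between stick and rack above 0.02 N and distance of tester_center from where it was at the start of the episode below 0.01 m), for 0.04 s.
2. the stick stands in the cup again, let go, leaning against the side away from the rack, the tester still in its nest (y of stick_top in the frame of cup below -0.038 m and z of stick_center in the frame of cup between 0.05 and 0.118 m and x of stick_center in the frame of cup between -0.04 and 0.04 m and y of stick_center in the frame of cup between -0.04 and 0.04 m and contact force between the fingers and stick below 0.05 N and distance of tester_center from where it was at the start of the episode below 0.01 m and linear speed of stick below 0.03 m/s), for 0.2 s.
At the end, for the whole second after the job is handed in: Tall tester at rest on the empty bay's floor (within 7 mm), along the slope, window end up; stick in the cup, foot down, top leaning over the side away from the rack (38 mm or more from the cup's middle); cup upright, within 30 mm of its place (y of stick_top in the frame of cup below -0.038 m and z of stick_center in the frame of cup between 0.05 and 0.118 m and x of stick_center in the frame of cup between -0.04 and 0.04 m and y of stick_center in the frame of cup between -0.04 and 0.04 m and z of tester_center in the frame of crate between 0.072 and 0.0895 m and x of tester_center in the frame of crate between -0.02 and 0.02 m and y of tester_center in the frame of crate between -0.104 and 0.104 m and angle between the z axis of tester_center and the z axis of crate, either way round below 0.2 rad and linear speed of each of stick, tester below 0.02 m/s and distance of cup from where it was at the start of the episode below 0.03 m and angle between cup's own z axis and vertical below 0.1 rad and angle between tester_center's own z axis and vertical below 0.8 rad); the robot touches nothing.
It fails at once if a bystander is pushed more than 30 mm (distance of any of round_board, solder_reel, driver, can, cutters from where it was at the start of the episode above 0.03 m).
It fails at once if the cup is knocked over (angle between cup's own z axis and vertical above 0.4 rad).
It fails at once if the tester is dropped or laid over (tipped more than 60 degrees) (angle between tester_center's own z axis and vertical above 1.05 rad).
It also fails if it takes over 72 s, if anything falls off the work surface, if the arm or the gripper's body presses on something with over 40 N, if the wrist force passes 120 N, or if a joint passes its speed limit or range.

## Working session

There is one attempt and no reset: what is moved stays moved. The work goes in short steps, Python scripts to look and compute and a shell command to move; the robot and the scene stay as the last step left them, time stands still between calls to the robot, and variables do not carry over. Pictures are saved under pics/ and viewed, at most 10 in all, crops included, and the job is handed in when it is done.

```bash
ls; mkdir -p pics; python3 - <<'E'
from rig import status,capture,camera_model,env,cut_out
import cv2,numpy as np
for n in ["scene","side"]:
    im,d=capture(n); cv2.imwrite(f"pics/{n}0.png",im[:,:,::-1]); np.save(f"pics/{n}0.npy",d)
    m=camera_model(n); print(n,np.round(-m["R"].T@m["t"],3),np.round(m["R"],2).tolist(),m["K"][0][0])
print(status.get_obs())
print(env.pinch_z)
E
```

```text
pics
scene [1.186 0.442 1.121] [[-0.59, 0.8, 0.01], [0.62, 0.47, -0.63], [-0.51, -0.37, -0.78]] 601.9870051897202
side [ 0.147 -0.844  0.709] [[0.91, -0.42, -0.01], [-0.23, -0.48, -0.85], [0.35, 0.77, -0.53]] 519.94200356726
{'time_s': 0.1, 'qpos': array([-1.52613045e-01,  2.59137892e-01,  2.08540309e-02,  1.33367454e+00,
       -1.92109124e-05,  1.41819805e+00]), 'dq': array([ 0.00073917, -0.00042844,  0.00247883, -0.00060954,  0.00084196,
       -0.00068058]), 'tau': array([ 3.14176716e-03, -5.56694484e+01,  3.45071769e+01,  1.17344077e-02,
       -2.28166823e-04,  1.16645586e-05]), 'eef_pos': array([5.49765464e-01, 1.84804240e-05, 2.30731971e-01]), 'tcp_rot': array([ 7.07111880e-01,  7.07101443e-01, -3.51369309e-04, -4.62854171e-04]), 'force': array([-1.30056943,  0.81102754, -0.6101923 ]), 'torque': array([-4.94019149e-02,  3.11126988e-05, -1.23549583e-02]), 'grip_force': 0.0, 'width': 0.08567673330568311}
0.0187
```

View pics/scene0.png

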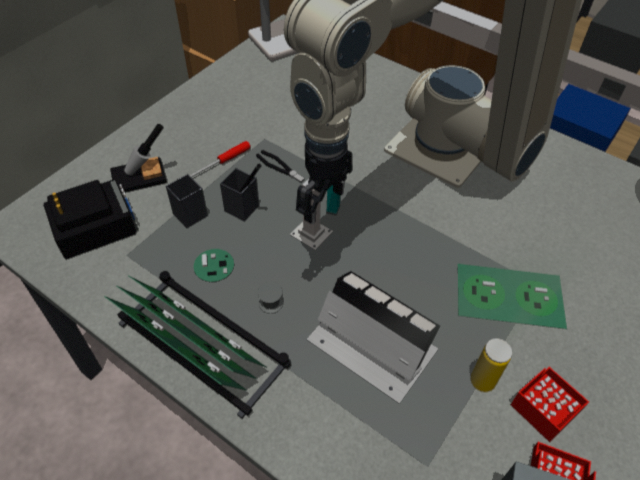

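View pics/side0.png

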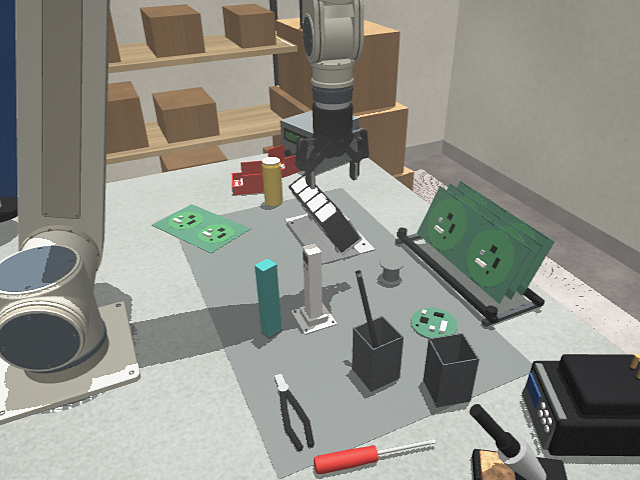

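Scene: the stick is in the cup at scene (240,195) / side (377,350). A second, empty cup is at scene (187,200) / side (450,370). The white tester is at side (312,285) and the turquoise look-alike at side (268,300). The rack's white flaps run from scene (355,283) to (425,325).

```bash
cat > h.py <<'E'
from rig import status,capture,camera_model,env,cut_out
import cv2,numpy as np
def cloud(n,d,m):
    c=camera_model(n); r,u=np.nonzero(m&(d>0)); z=d[r,u]; K=np.array(c["K"])
    X=np.stack([(u-K[0,2])/K[0,0]*z,(r-K[1,2])/K[1,1]*z,z],1)
    return (X-c["t"])@np.array(c["R"]), np.stack([u,r],1)
def dets(name,cam,d,pmin=.3):
    out=[]
    for o in cut_out(name,cam):
        if o["p"]>pmin:
            P,uv=cloud(cam,d,o["mask"]); out.append((o["p"],o["xy"],P,o["mask"]))
    return out
E
python3 - <<'E'
from h import *
np.set_printoptions(precision=4,suppress=True)
for cam in ["scene","side"]:
    im,d=capture(cam)
    for n in ["cup","stick_center","tester_center","nest","flap0","rack"]:
        for i,(p,xy,P,m) in enumerate(dets(n,cam,d)):
            print(cam,n,round(p,2),np.round(xy),len(P),"med",np.median(P,0),"lo",np.percentile(P,2,0),"hi",np.percentile(P,98,0))
            np.savez(f"pics/{cam}_{n}_{i}.npz",P=P,m=m)
E
python3 - <<'E'
import cv2
a=cv2.imread("pics/scene0.png")[140:240,140:300]; b=cv2.imread("pics/side0.png")[240:420,240:500]
a=cv2.resize(a,(400,250));b=cv2.resize(b,(400,277))[:250]
cv2.imwrite("pics/crop.png",cv2.hconcat([a,b]))
E
```

```text
scene cup 0.97 [189. 200.] 1501 med [ 0.5965 -0.3487  0.0627] lo [ 0.5585 -0.4003  0.0022] hi [ 0.6288 -0.3301  0.1003]
scene cup 0.79 [239. 196.] 1534 med [ 0.5095 -0.2705  0.0611] lo [ 0.4452 -0.3133 -0.0012] hi [ 0.535  -0.2459  0.1012]
scene stick_center 0.7 [251. 178.] 116 med [ 0.501  -0.2359  0.1415] lo [ 0.4937 -0.272   0.0729] hi [ 0.5063 -0.2115  0.1862]
scene tester_center 0.84 [312. 224.] 372 med [ 0.4696 -0.0822  0.0468] lo [ 0.3459 -0.2116 -0.0011] hi [0.6035 0.0119 0.3108]
scene tester_center 0.78 [332. 202.] 313 med [ 0.3824 -0.0919  0.0389] lo [ 0.3547 -0.1068 -0.0016] hi [ 0.389  -0.0814  0.0872]
scene nest 0.56 [314. 236.] 535 med [ 0.478  -0.0788  0.0047] lo [ 0.4277 -0.1329 -0.0017] hi [ 0.4954 -0.0577  0.0193]
scene flap0 0.72 [253. 177.] 190 med [ 0.5001 -0.2478  0.1164] lo [ 0.3676 -0.3476 -0.0014] hi [ 0.5065 -0.2122  0.1857]
scene flap0 0.68 [376. 294.] 216 med [0.5832 0.1568 0.1162] lo [0.5664 0.1368 0.1054] hi [0.6025 0.1784 0.1304]
scene flap0 0.66 [424. 321.] 212 med [0.5837 0.2618 0.1158] lo [0.5686 0.2424 0.1057] hi [0.6031 0.2824 0.1292]
scene flap0 0
[... 1163 characters left out ...]
.1285 0.1275]
side flap0 0.58 [308. 192.] 150 med [0.5788 0.2063 0.1139] lo [0.5631 0.1883 0.1047] hi [0.5973 0.2289 0.1259]
side flap0 0.49 [317. 204.] 178 med [0.579  0.1573 0.1142] lo [0.5625 0.136  0.1046] hi [0.5962 0.1794 0.126 ]
side flap0 0.47 [298. 186.] 152 med [0.5794 0.263  0.1147] lo [0.5623 0.232  0.1048] hi [0.5978 0.2847 0.1276]
side flap0 0.46 [377. 357.] 2664 med [ 0.4899 -0.3052  0.0619] lo [ 0.4653 -0.3142  0.0038] hi [ 0.5285 -0.2496  0.099 ]
side rack 0.77 [321. 225.] 3797 med [0.5885 0.1215 0.0513] lo [ 0.5454  0.0666 -0.0002] hi [0.6868 0.2983 0.1302]
side rack 0.59 [389. 274.] 628 med [ 0.6616 -0.0582  0.0295] lo [ 0.6424 -0.075  -0.0009] hi [ 0.7031 -0.0248  0.0471]
```

View pics/crop.png

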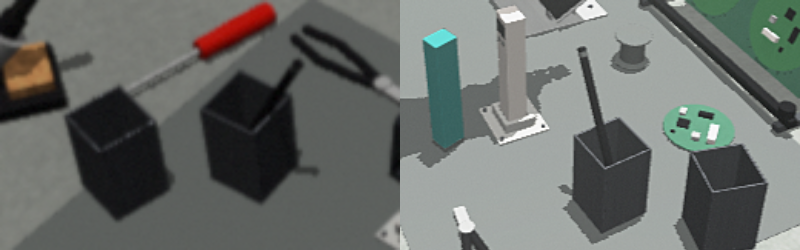

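Two cups: scene (240,195), world y ≈ -0.28, holding the stick, and scene (187,200), y ≈ -0.37. The first is farther left and has the stick, so that is the one. The white tester is at side (312,280) with the dark window facing -x. The turquoise one at side (269,299) is the decoy. Now I fit the poses.

```bash
python3 - <<'E'
from h import *
np.set_printoptions(precision=4,suppress=True)
L=lambda n:np.load(f"pics/{n}.npz")["P"]
def rect(P,lo,hi,t):
    Q=P[(P[:,2]>lo)&(P[:,2]<hi)][:,:2]; r=cv2.minAreaRect((Q*1000).astype(np.float32)); print(t,len(Q),np.round(r[0],1),np.round(r[1],1),round(r[2],1))
for n in ["scene_cup_1","side_cup_0"]: rect(L(n),.094,.104,n)
rect(np.vstack([L("scene_cup_1"),L("side_cup_0")]),.094,.104,"cup both")
for n in ["scene_stick_center_0","side_stick_center_0"]:
    P=L(n);P=P[(P[:,2]>.108)&(P[:,2]<.19)&(abs(P[:,0]-.5)<.03)]
    v=cv2.fitLine(P.astype(np.float32),cv2.DIST_HUBER,0,.01,.01).ravel(); d=v[:3]*np.sign(v[2]);
    print(n,len(P),d,"tilt",np.degrees(np.arccos(d[2])),"top",P[P[:,2]>P[:,2].max()-.006].mean(0),"at z=.14",v[3:]+d*(.14-v[5])/d[2])
P=L("side_tester_center_0");rect(P,.166,.176,"tester top");
for z in (.05,.1,.15):rect(P,z-.01,z+.01,"tester side")
for c,idx in (("scene",[4,1,3,2]),("side",[0,2,1,3])):
    M=np.array([(np.percentile(L(f"{c}_flap0_{i}"),3,0)+np.percentile(L(f"{c}_flap0_{i}"),97,0))/2 for i in idx]); v=M[3]-M[0]
    A=np.vstack([L(f"{c}_flap0_{i}") for i in idx]); u,s,w=np.linalg.svd(A-A.mean(0),full_matrices=False)
    ctr=M.mean(0); print(c,M,"yaw deg",np.degrees(np.arctan2(-v[0],v[1])),"pitch",np.linalg.norm(v)/3,"normal",w[2],"ctr",ctr)
E
```

```text
scene_cup_1 175 [ 501.8 -279.6] [65.6 65.4] 5.1
side_cup_0 315 [ 498.3 -281.2] [64.2 64.7] 3.9
cup both 490 [ 500.6 -280.3] [68.9 66.4] 4.1
scene_stick_center_0 91 [-0.0514  0.455   0.889 ] tilt 27.249989 top [ 0.4976 -0.2144  0.1852] at z=.14 [ 0.5011 -0.2363  0.14  ]
side_stick_center_0 290 [-0.0405  0.4508  0.8917] tilt 26.909801 top [ 0.4915 -0.2191  0.184 ] at z=.14 [ 0.4934 -0.2405  0.14  ]
tester top 159 [457.1 -97.4] [36.7 26.8] 85.5
tester side 139 [ 450.6 -105.1] [21.4 38.7] 43.3
tester side 148 [ 450. -105.] [20.7 38.6] 40.9
tester side 160 [ 450.4 -104.1] [21.5 40.1] 41.7
scene [[0.5813 0.1054 0.1153]
 [0.5847 0.1577 0.1178]
 [0.5843 0.2094 0.117 ]
 [0.5857 0.2623 0.1177]] yaw deg -1.6364347024026593 pitch 0.052329204056604905 normal [-0.5311  0.0062  0.8473] ctr [0.584  0.1837 0.1169]
side [[0.5797 0.1059 0.1163]
 [0.5794 0.1568 0.1155]
 [0.58   0.2087 0.1151]
 [0.58   0.2592 0.1157]] yaw deg -0.1113153938893959 pitch 0.051114130191104945 normal [-0.5723 -0.0275 -0.8196] ctr [0.5798 0.1827 0.1156]
```

```bash
python3 -m inch '[{"translation":[-10,-47,0],"turn":0.02},{"translation":[-21,-94,0],"turn":0.04},{"translation":[-32,-141,0],"turn":0.06},{"translation":[-43,-188,0],"turn":0.08},{"translation":[-53,-235,0],"turn":0.08}]' 0 40; python3 -m inch '[{"translation":[0,0,0],"turn":0},{"translation":[0,0,-5],"turn":0},{"translation":[0,0,-10],"turn":0},{"translation":[0,0,-15],"turn":0},{"translation":[0,0,-20],"turn":0}]'
python3 - <<'E'
from h import *
np.set_printoptions(precision=4,suppress=True)
s=status.get_obs();print(s["qpos"],s["eef_pos"])
im,d=capture("wrist");cv2.imwrite("pics/w1.png",im[:,:,::-1])
for p,xy,P,m in dets("stick_center","wrist",d):
    P=P[(P[:,2]>.11)&(P[:,2]<.19)&(abs(P[:,0]-.5)<.05)]
    if len(P)<20: continue
    v=cv2.fitLine(P.astype(np.float32),cv2.DIST_HUBER,0,.01,.01).ravel();q=v[:3]*np.sign(v[2])
    print(p,xy,len(P),q,v[3:]+q*(.145-v[5])/q[2],P.max(0))
E
```

```text
time_s: 1.3
eef_pos: [0.4962, -0.2367, 0.2315]
tcp_rot: [0.678, 0.735, 0.0, 0.0]
force: [2.1, -0.9, -0.9]
width: 0.0853
grip_force: 0.0
time_s: 1.8
eef_pos: [0.4973, -0.2338, 0.2108]
tcp_rot: [0.678, 0.735, 0.0, -0.0]
force: [-0.2, -0.3, 0.9]
width: 0.0853
grip_force: 0.0
[-0.5923  0.2645 -0.0226  1.284   0.0001  0.8967] [ 0.4973 -0.2338  0.2108]
0.8 [322.9, 250.1] 683 [-0.0438  0.5011  0.8643] [ 0.4959 -0.2403  0.145 ] [ 0.5014 -0.2112  0.1887]
```

```bash
python3 -m inch '[{"translation":[-1,0,-35],"turn":0},{"translation":[-1,0,-65],"turn":0},{"translation":[-1,0,-80],"turn":0},{"translation":[-1,0,-85],"turn":0},{"translation":[-1,0,-85],"turn":0}]'; python3 -m inch '[{"translation":[0,0,0],"turn":0},{"translation":[0,0,0],"turn":0},{"translation":[0,0,0],"turn":0},{"translation":[0,0,0],"turn":0},{"translation":[0,0,0],"turn":0}]' 255 40;python3 -m inch '[{"translation":[0,0,0],"turn":0},{"translation":[0,0,0],"turn":0},{"translation":[0,0,0],"turn":0},{"translation":[0,0,5],"turn":0},{"translation":[0,0,10],"turn":0}]'
```

```text
time_s: 2.4
eef_pos: [0.4961, -0.2347, 0.1261]
tcp_rot: [0.678, 0.735, -0.0, -0.0]
force: [0.7, 0.3, 1.2]
width: 0.0849
grip_force: 0.0
time_s: 2.9
eef_pos: [0.4961, -0.2351, 0.1265]
tcp_rot: [0.678, 0.735, 0.0, 0.0]
force: [0.2, -0.3, -0.5]
width: 0.0118
grip_force: 0.0
time_s: 3.4
eef_pos: [0.4959, -0.2349, 0.1365]
tcp_rot: [0.678, 0.735, -0.0, -0.0]
force: [0.2, -0.2, -0.1]
width: 0.009
grip_force: 38.9
```

```bash
python3 -m inch '[{"translation":[0,0,45],"turn":0},{"translation":[0,0,90],"turn":0},{"translation":[0,0,135],"turn":0},{"translation":[0,0,180],"turn":0},{"translation":[0,20,180],"turn":0.147}]'; python3 -m inch '[{"translation":[0,40,0],"turn":0.147},{"translation":[0,80,0],"turn":0.294},{"translation":[0,120,0],"turn":0.441},{"translation":[0,160,0],"turn":0.588},{"translation":[0,200,0],"turn":0.735}]';python3 -m inch '[{"translation":[0,30,0],"turn":0.147},{"translation":[0,60,0],"turn":0.294},{"translation":[0,90,0],"turn":0.441},{"translation":[0,120,0],"turn":0.588},{"translation":[0,120,0],"turn":0.588}]'
python3 - <<'E'
from h import *
np.set_printoptions(precision=4,suppress=True)
s=status.get_obs();print(s["qpos"],s["eef_pos"])
for c in ("side","scene"):
  im,d=capture(c);cv2.imwrite(f"pics/{c}2.png",im[:,:,::-1])
  for p,xy,P,m in dets("stick_center",c,d):
    P=P[(P[:,2]>.15)&(P[:,2]<.4)]
    if len(P)<20: continue
    v=cv2.fitLine(P.astype(np.float32),cv2.DIST_HUBER,0,.01,.01).ravel();q=v[:3]*np.sign(v[2])
    k=(P-v[3:])@q; print(c,p,xy,len(P),q,"ends",v[3:]+q*np.percentile(k,1),v[3:]+q*np.percentile(k,99))
E
```

```text
time_s: 3.9
eef_pos: [0.4973, -0.217, 0.3225]
tcp_rot: [0.623, 0.782, 0.0, 0.005]
force: [1.0, 0.4, -0.3]
width: 0.0089
grip_force: 39.1
time_s: 4.4
eef_pos: [0.4956, -0.0135, 0.3169]
tcp_rot: [0.297, 0.955, 0.0, 0.0]
force: [0.6, -0.8, -0.2]
width: 0.0087
grip_force: 39.0
time_s: 4.9
eef_pos: [0.4956, 0.1077, 0.3167]
tcp_rot: [0.007, 1.0, 0.0, 0.0]
force: [-0.6, -1.0, -0.7]
width: 0.009
grip_force: 39.1
[0.048  0.1732 0.124  1.5212 0.0007 0.0611] [0.4956 0.1077 0.3167]
side 0.53 [306.3, 154.5] 295 [-0.4576  0.0029  0.8891] ends [0.5636 0.1049 0.1991] [0.4728 0.1054 0.3756]
scene 0.68 [375.8, 218.9] 385 [-0.4522 -0.0047  0.8919] ends [0.5691 0.1071 0.2015] [0.4936 0.1063 0.3504]
```

```bash
python3 -m inch '[{"translation":[2,-2,-40],"turn":0},{"translation":[5,-2,-70],"turn":0},{"translation":[6,-2,-78],"turn":0},{"translation":[6,-2,-78],"turn":0},{"translation":[6,-2,-78],"turn":0}]'; python3 -m inch '[{"translation":[2,0,-3],"turn":0},{"translation":[4,0,-7],"turn":0},{"translation":[6,0,-10],"turn":0},{"translation":[7,0,-12],"turn":0},{"translation":[7,0,-12],"turn":0}]';python3 -m inch '[{"translation":[1,0,-2],"turn":0},{"translation":[1,0,-2],"turn":0},{"translation":[1,0,-2],"turn":0},{"translation":[1,0,-2],"turn":0},{"translation":[1,0,-2],"turn":0}]'
```

```text
time_s: 5.6
eef_pos: [0.5025, 0.1025, 0.2397]
tcp_rot: [0.011, 1.0, 0.0, 0.001]
force: [0.4, -0.1, 0.3]
width: 0.0089
grip_force: 39.1
time_s: 6.1
eef_pos: [0.509, 0.103, 0.226]
tcp_rot: [0.01, 1.0, -0.0, -0.0]
force: [-0.5, 0.6, 0.2]
width: 0.0088
grip_force: 39.1
time_s: 6.6
eef_pos: [0.5099, 0.103, 0.2243]
tcp_rot: [0.01, 1.0, 0.0, 0.0]
force: [-0.3, 0.8, 0.9]
width: 0.0087
grip_force: 39.1
```

```bash
python3 -m inch '[{"translation":[1,0,-2],"turn":0},{"translation":[2,0,-3.5],"turn":0},{"translation":[2,0,-3.5],"turn":0},{"translation":[2,0,-3.5],"turn":0},{"translation":[2,0,-3.5],"turn":0}]'
python3 - <<'E'
from h import *
s=status.get_obs();print(s["force"],s["torque"])
im,d=capture("side");cv2.imwrite("pics/s3.png",cv2.resize(im[140:260,230:390,::-1],(800,600)))
E
```

```text
time_s: 7.1
eef_pos: [0.5119, 0.103, 0.2207]
tcp_rot: [0.01, 1.0, -0.0, -0.0]
force: [0.1, 0.2, 0.4]
width: 0.0089
grip_force: 39.1
[0.14674208 0.24772219 0.44931536] [-0.00325917  0.1486968  -0.04660524]
```

View pics/s3.png

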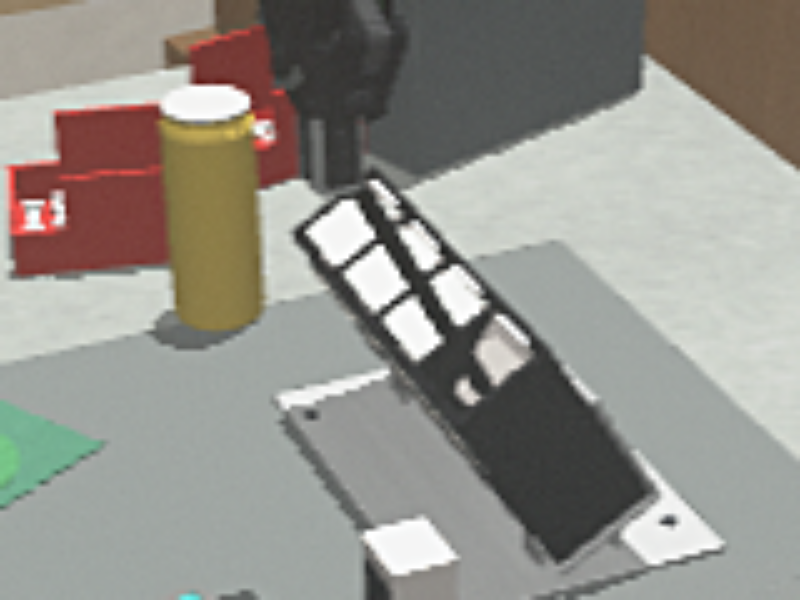

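The stick's foot is in the nearest flap (crop around (480,370)). That flap is greyish and tilted in; the other three are closed. Force stays near zero, so I push on.

```bash
python3 -m inch '[{"translation":[1,0,-2],"turn":0},{"translation":[2,0,-3.5],"turn":0},{"translation":[2.5,0,-5],"turn":0},{"translation":[2.5,0,-5],"turn":0},{"translation":[2.5,0,-5],"turn":0}]'
python3 -m inch '[{"translation":[1,0,-2],"turn":0},{"translation":[2,0,-3.5],"turn":0},{"translation":[2.5,0,-5],"turn":0},{"translation":[2.5,0,-5],"turn":0},{"translation":[2.5,0,-5],"turn":0}]'
python3 - <<'E'
from h import *
s=status.get_obs();print(s["force"],s["torque"])
im,d=capture("scene");a=cv2.resize(im[250:350,310:450,::-1],(800,570));cv2.imwrite("pics/s4.png",a)
E
```

```text
time_s: 7.65
eef_pos: [0.5144, 0.103, 0.2157]
tcp_rot: [0.01, 1.0, -0.0, -0.0]
force: [-0.7, 0.3, -1.0]
width: 0.0086
grip_force: 39.1
time_s: 8.15
eef_pos: [0.5169, 0.103, 0.2106]
tcp_rot: [0.01, 1.0, 0.0, -0.0]
force: [-0.6, 0.0, -0.8]
width: 0.0088
grip_force: 39.1
[-0.57573616  0.02837138 -0.78899438] [-0.0292837   0.25970165  0.00343053]
```

View pics/s4.png

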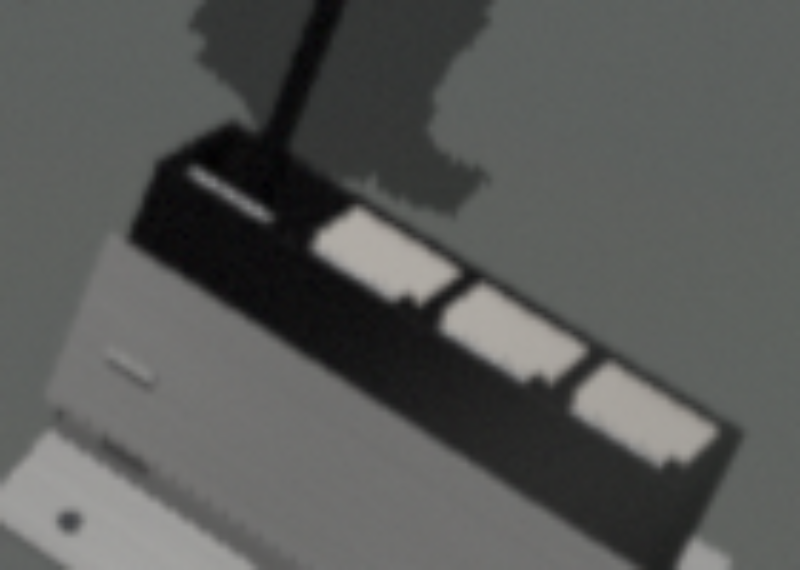

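Only the flap at the left end (230,190), flap0 at y = 0.105, is swung well in. That bay is empty. A last push makes sure it passes 0.6 rad, then I retract.

```bash
python3 -m inch '[{"translation":[2,0,-4],"turn":0},{"translation":[4,0,-7.5],"turn":0},{"translation":[5,0,-9],"turn":0},{"translation":[5,0,-9],"turn":0},{"translation":[5,0,-9],"turn":0}]'
python3 -m inch '[{"translation":[-15,0,26],"turn":0},{"translation":[-32,0,56],"turn":0},{"translation":[-40,0,95],"turn":0},{"translation":[-40,-10,125],"turn":0},{"translation":[-40,-50,125],"turn":0.14}]'
python3 - <<'E'
from h import *
np.set_printoptions(precision=4,suppress=True)
s=status.get_obs();print(s["qpos"],s["eef_pos"])
im,d=capture("side")
for p,xy,P,m in dets("stick_center","side",d):
    P=P[(P[:,2]>.15)&(P[:,2]<.45)]
    if len(P)<20: continue
    v=cv2.fitLine(P.astype(np.float32),cv2.DIST_HUBER,0,.01,.01).ravel();q=v[:3]*np.sign(v[2])
    k=(P-v[3:])@q; print(p,xy,len(P),q,"ends",v[3:]+q*np.percentile(k,1),v[3:]+q*np.percentile(k,99))
E
```

```text
time_s: 8.7
eef_pos: [0.5219, 0.103, 0.2016]
tcp_rot: [0.01, 1.0, -0.0, -0.0]
force: [-0.7, 0.3, -1.4]
width: 0.0088
grip_force: 39.1
time_s: 9.2
eef_pos: [0.4829, 0.055, 0.3312]
tcp_rot: [-0.06, 0.998, -0.0, 0.004]
force: [1.3, -0.9, -0.7]
width: 0.0086
grip_force: 39.1
[-0.06    0.1319  0.1097  1.541   0.0007 -0.1802] [0.4829 0.055  0.3312]
0.88 [305.4, 154.4] 245 [-0.4598 -0.0536  0.8864] ends [0.5483 0.06   0.2196] [0.4601 0.0497 0.3897]
```

```bash
python3 -m inch '[{"translation":[2,-35,0],"turn":0.14},{"translation":[4,-70,0],"turn":0.28},{"translation":[6,-105,0],"turn":0.42},{"translation":[8,-140,0],"turn":0.56},{"translation":[10,-175,0],"turn":0.70}]';python3 -m inch '[{"translation":[2,-42,0],"turn":0.14},{"translation":[4,-84,0],"turn":0.28},{"translation":[6,-126,0],"turn":0.42},{"translation":[8,-168,0],"turn":0.56},{"translation":[10,-210,0],"turn":0.70}]'; python3 -m inch '[{"translation":[1,-3,0],"turn":0.13},{"translation":[1,-3,0],"turn":0.13},{"translation":[1,-3,0],"turn":0.13},{"translation":[1,-3,0],"turn":0.13},{"translation":[1,-3,0],"turn":0.13}]'
python3 - <<'E'
from h import *
np.set_printoptions(precision=4,suppress=True)
s=status.get_obs();print(s["qpos"],s["eef_pos"])
for c in ("side","scene"):
  im,d=capture(c)
  for p,xy,P,m in dets("stick_center",c,d):
    P=P[(P[:,2]>.15)&(P[:,2]<.45)]
    if len(P)<20: continue
    v=cv2.fitLine(P.astype(np.float32),cv2.DIST_HUBER,0,.01,.01).ravel();q=v[:3]*np.sign(v[2])
    k=(P-v[3:])@q; print(p,xy,len(P),q,"ends",v[3:]+q*np.percentile(k,1),v[3:]+q*np.percentile(k,99))
E
```

```text
time_s: 9.8
eef_pos: [0.492, -0.1226, 0.3268]
tcp_rot: [-0.399, 0.917, -0.0, 0.0]
force: [1.0, 0.4, 0.7]
width: 0.0086
grip_force: 39.2
time_s: 10.3
eef_pos: [0.502, -0.333, 0.3267]
tcp_rot: [-0.69, 0.724, -0.0, 0.0]
force: [-0.2, -0.0, -0.1]
width: 0.0092
grip_force: 39.2
time_s: 10.8
eef_pos: [0.5032, -0.3334, 0.3273]
tcp_rot: [0.733, -0.68, 0.0, -0.0]
force: [0.9, 0.7, -0.7]
width: 0.0086
grip_force: 39.2
[-0.7242  0.3509  0.3957  1.6149  0.     -2.3706] [ 0.5032 -0.3334  0.3273]
0.86 [393.8, 248.2] 387 [ 0.0403 -0.4552  0.8895] ends [ 0.4929 -0.2657  0.2113] [ 0.5008 -0.3548  0.3853]
0.71 [226.0, 124.5] 300 [ 0.0316 -0.4486  0.8932] ends [ 0.501  -0.2601  0.2109] [ 0.5055 -0.325   0.34  ]
```

```bash
python3 -m inch '[{"translation":[0,0,-45],"turn":0},{"translation":[0,0,-90],"turn":0},{"translation":[0,0,-130],"turn":0},{"translation":[0,1,-155],"turn":0},{"translation":[0,2,-167],"turn":0}]';python3 -m inch '[{"translation":[0,1,-6],"turn":0},{"translation":[0,2,-12],"turn":0},{"translation":[0,3,-18],"turn":0},{"translation":[0,4,-24],"turn":0},{"translation":[0,4,-26],"turn":0}]'
```

```text
time_s: 11.5
eef_pos: [0.5022, -0.3315, 0.1574]
tcp_rot: [0.733, -0.68, -0.002, 0.0]
force: [0.3, -0.0, 0.7]
width: 0.0091
grip_force: 39.2
time_s: 12.0
eef_pos: [0.503, -0.3283, 0.1336]
tcp_rot: [0.734, -0.68, 0.0, 0.0]
force: [-0.1, 0.1, -0.4]
width: 0.0092
grip_force: 39.2
```

```bash
python3 -m inch '[{"translation":[0,0.5,-2],"turn":0},{"translation":[0,1,-4],"turn":0},{"translation":[0,1,-4],"turn":0},{"translation":[0,1,-4],"turn":0},{"translation":[0,1,-4],"turn":0}]';python3 -m inch '[{"translation":[0,0,0],"turn":0},{"translation":[0,0,0],"turn":0},{"translation":[0,0,0],"turn":0},{"translation":[0,0,0],"turn":0},{"translation":[0,0,0],"turn":0}]' 120;python3 -m inch '[{"translation":[0,0,20],"turn":0},{"translation":[0,0,65],"turn":0},{"translation":[0,0,110],"turn":0},{"translation":[0,0,130],"turn":0},{"translation":[0,40,130],"turn":0}]' 0
python3 - <<'E'
from h import *
np.set_printoptions(precision=4,suppress=True)
s=status.get_obs();print(s["qpos"],s["eef_pos"])
for c in ("side","scene"):
  im,d=capture(c)
  cv2.imwrite(f"pics/{c}5.png",im[:,:,::-1])
  for p,xy,P,m in dets("stick_center",c,d):
    P=P[(P[:,2]>.105)&(P[:,2]<.45)]
    if len(P)<20: continue
    v=cv2.fitLine(P.astype(np.float32),cv2.DIST_HUBER,0,.01,.01).ravel();q=v[:3]*np.sign(v[2])
    k=(P-v[3:])@q; print(p,xy,len(P),q,"ends",v[3:]+q*np.percentile(k,1),v[3:]+q*np.percentile(k,99))
  for n in ("tester_center","cup"):
   for p,xy,P,m in dets(n,c,d):
    zt={"tester_center":(.164,.178),"cup":(.094,.104)}[n]
    Q=P[(P[:,2]>zt[0])&(P[:,2]<zt[1])][:,:2]
    if len(Q)>8: r=cv2.minAreaRect((Q*1000).astype(np.float32)); print(c,n,xy,len(Q),np.round(r[0],1),np.round(r[1],1),round(r[2],1))
E
```

```text
time_s: 12.5
eef_pos: [0.503, -0.3275, 0.1299]
tcp_rot: [0.734, -0.68, 0.0, 0.0]
force: [0.1, -0.6, -0.3]
width: 0.0091
grip_force: 39.1
time_s: 13.0
eef_pos: [0.503, -0.3274, 0.1298]
tcp_rot: [0.734, -0.68, -0.0, -0.0]
force: [-0.4, 0.4, 1.1]
width: 0.0449
grip_force: 0.0
time_s: 13.5
eef_pos: [0.504, -0.2908, 0.2624]
tcp_rot: [0.732, -0.681, 0.003, 0.0]
force: [-0.2, 1.0, -0.6]
width: 0.0852
grip_force: 0.0
[-0.6671  0.3041  0.1641  1.4251 -0.0007 -2.3107] [ 0.504  -0.2908  0.2624]
0.76 [397.4, 328.4] 208 [ 0.035  -0.4423  0.8962] ends [ 0.4966 -0.3104  0.1063] [ 0.4997 -0.3495  0.1855]
0.32 [327.7, 214.8] 198 [ 0.6264 -0.6846  0.3727] ends [0.5647 0.1198 0.1068] [0.5944 0.0874 0.1244]
side tester_center [269.2, 298.3] 86 [ 365.2 -101.6] [30.3 24.5] 20.7
side cup [450.7, 365.9] 349 [ 589.3 -367.3] [64.2 63.4] 77.8
side cup [374.9, 355.9] 312 [ 497.4 -281.4] [64.3 64.7] 4.4
0.56 [222.8, 167.4] 151 [ 0.0375 -0.4446  0.8949] ends [ 0.5049 -0.3043  0.1064] [ 0.5083 -0.3446  0.1877]
scene tester_center [333.7, 184.9] 57 [370.3 -96.8] [30.5 24.9] 14.2
scene tester_center [312.1, 208.1] 156 [461.8 -96.9] [35.5 28.8] 88.5
scene cup [188.9, 202.7] 194 [ 592.8 -366.7] [69.9 64.4] 77.7
scene cup [240.6, 197.9] 165 [ 502.6 -280. ] [65.9 66. ] 5.9
```

```bash
python3 -c "
import cv2
cv2.imwrite('pics/c5.png',cv2.hconcat([cv2.resize(cv2.imread('pics/side5.png')[220:430,230:500],(400,311)),cv2.resize(cv2.imread('pics/scene5.png')[120:276,200:400],(400,311))]))"
```

```text
(no output)
```

View pics/c5.png

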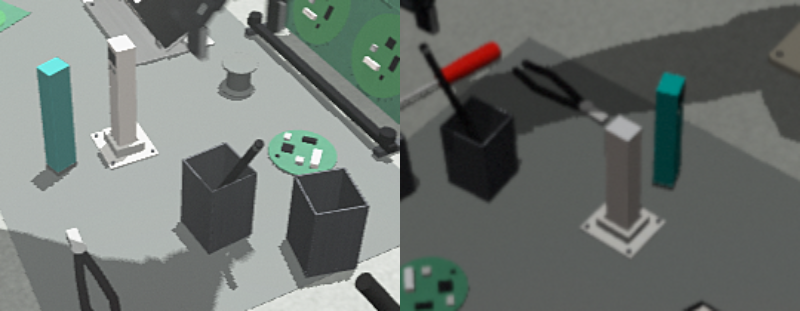

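The stick leans to the -y side in the cup, with its top at side (258,145) of the crop. The cup has not moved, and the tester stands in its nest. Next, to the tester.

```bash
python3 -m inch '[{"translation":[-8,38,0],"turn":-0.145},{"translation":[-16,76,0],"turn":-0.29},{"translation":[-24,114,0],"turn":-0.435},{"translation":[-32,152,0],"turn":-0.58},{"translation":[-40,183,0],"turn":-0.725}]' 0 ;python3 -m inch '[{"translation":[-3,0,0],"turn":-0.145},{"translation":[-3,0,0],"turn":-0.29},{"translation":[-3,0,0],"turn":-0.435},{"translation":[-3,0,0],"turn":-0.58},{"translation":[-3,0,0],"turn":-0.725}]'; python3 -m inch '[{"translation":[0,0,0],"turn":-0.13},{"translation":[0,0,-10],"turn":-0.25},{"translation":[0,0,-20],"turn":-0.25},{"translation":[0,0,-30],"turn":-0.25},{"translation":[0,0,-30],"turn":-0.25}]'
python3 - <<'E'
from h import *
np.set_printoptions(precision=4,suppress=True)
s=status.get_obs();print(s["qpos"],s["eef_pos"])
im,d=capture("wrist")
for p,xy,P,m in dets("tester_center","wrist",d):
    Q=P[(P[:,2]>.164)&(P[:,2]<.178)][:,:2]
    if len(Q)>8: r=cv2.minAreaRect((Q*1000).astype(np.float32)); print(p,xy,len(Q),np.round(r[0],1),np.round(r[1],1),round(r[2],1))
E
```

```text
time_s: 14.4
eef_pos: [0.4625, -0.1033, 0.2596]
tcp_rot: [-0.442, 0.897, 0.0, -0.0]
force: [0.7, -0.6, -0.6]
width: 0.0856
grip_force: 0.0
time_s: 14.9
eef_pos: [0.4601, -0.1049, 0.2595]
tcp_rot: [-0.095, 0.995, 0.0, -0.0]
force: [0.1, -1.1, -0.6]
width: 0.0856
grip_force: 0.0
time_s: 15.4
eef_pos: [0.4594, -0.1044, 0.2282]
tcp_rot: [0.025, 1.0, 0.0, -0.001]
force: [0.6, 0.4, 0.3]
width: 0.0859
grip_force: 0.0
[-0.4017  0.1269 -0.1558  1.2909 -0.     -0.3513] [ 0.4594 -0.1044  0.2282]
0.91 [333.8, 238.0] 2691 [458.7 -98.1] [32. 27.] 89.2
0.64 [320.9, 82.2] 3382 [ 367.1 -100.4] [32.1 25.8] 18.7
```

```bash
python3 -m inch '[{"translation":[-0.5,6,0],"turn":0.035},{"translation":[-0.5,6,-35],"turn":0.035},{"translation":[-0.5,6,-75],"turn":0.035},{"translation":[-0.5,6,-100],"turn":0.035},{"translation":[-0.5,6,-104],"turn":0.035}]';python3 -m inch '[{"translation":[0,0,0],"turn":0},{"translation":[0,0,0],"turn":0},{"translation":[0,0,0],"turn":0},{"translation":[0,0,0],"turn":0},{"translation":[0,0,0],"turn":0}]' 255 30;python3 -m inch '[{"translation":[0,0,3],"turn":0},{"translation":[0,0,8],"turn":0},{"translation":[0,0,14],"turn":0},{"translation":[0,0,20],"turn":0},{"translation":[0,0,20],"turn":0}]'
```

```text
time_s: 16.0
eef_pos: [0.4582, -0.0975, 0.1237]
tcp_rot: [0.008, 1.0, 0.001, -0.002]
force: [0.1, -0.1, -0.3]
width: 0.0854
grip_force: 0.0
time_s: 16.5
eef_pos: [0.4602, -0.0985, 0.127]
tcp_rot: [0.009, 1.0, -0.0, 0.001]
force: [-0.5, 2.1, 6.9]
width: 0.0313
grip_force: 32.8
time_s: 17.0
eef_pos: [0.46, -0.0986, 0.1467]
tcp_rot: [0.009, 1.0, -0.0, 0.001]
force: [-0.6, -0.1, -3.1]
width: 0.0315
grip_force: 31.8
```

```bash
python3 -m inch '[{"translation":[0,0,35],"turn":0},{"translation":[0,0,70],"turn":0},{"translation":[0,0,105],"turn":0},{"translation":[0,0,135],"turn":0},{"translation":[10,20,135],"turn":0}]' 255 30;python3 -m inch '[{"translation":[22,37,0],"turn":0},{"translation":[44,74,0],"turn":0},{"translation":[66,111,0],"turn":0},{"translation":[90,150,0],"turn":0},{"translation":[105,180,0],"turn":0}]'; python3 -m inch '[{"translation":[4,4,0],"turn":0},{"translation":[4,4,0],"turn":0},{"translation":[4,4,0],"turn":0},{"translation":[4,4,0],"turn":0},{"translation":[4,4,0],"turn":0}]'
python3 - <<'E'
from h import *
np.set_printoptions(precision=4,suppress=True)
s=status.get_obs();print(s["qpos"],s["eef_pos"])
for c in ("scene","side"):
  im,d=capture(c);cv2.imwrite(f"pics/{c}6.png",im[:,:,::-1])
  for p,xy,P,m in dets("tester_center",c,d):
    P=P[(P[:,1]>.06)]
    if len(P)<50: continue
    print(c,p,xy,len(P),"lo",np.percentile(P,2,0),"hi",np.percentile(P,98,0))
    for z in (.18,.24):
        Q=P[abs(P[:,2]-z)<.015]
        if len(Q): print("   at z",z,np.percentile(Q,3,0),np.percentile(Q,97,0))
E
```

```text
time_s: 17.5
eef_pos: [0.4704, -0.0799, 0.2847]
tcp_rot: [0.01, 1.0, -0.001, 0.003]
force: [0.6, 0.4, -1.6]
width: 0.0316
grip_force: 31.8
time_s: 18.0
eef_pos: [0.5755, 0.1038, 0.2802]
tcp_rot: [0.009, 1.0, 0.0, -0.0]
force: [-0.2, -0.8, -1.2]
width: 0.0316
grip_force: 31.8
time_s: 18.5
eef_pos: [0.5782, 0.1046, 0.2812]
tcp_rot: [0.01, 1.0, -0.0, 0.0]
force: [-0.3, -0.3, -1.0]
width: 0.0317
grip_force: 31.7
[ 0.0362  0.3167  0.2294  1.483  -0.0001  0.0555] [0.5782 0.1046 0.2812]
scene 0.67 [358.2, 244.6] 1210 lo [0.5675 0.0887 0.164 ] hi [0.593 0.123 0.326]
   at z 0.18 [0.5692 0.0919 0.1658] [0.5931 0.1234 0.194 ]
   at z 0.24 [0.5687 0.0921 0.2256] [0.5925 0.1227 0.2539]
side 0.76 [323.0, 167.7] 876 lo [0.5614 0.0874 0.1663] hi [0.5854 0.1195 0.3217]
   at z 0.18 [0.5617 0.0877 0.1659] [0.5848 0.1198 0.1943]
   at z 0.24 [0.5619 0.0873 0.2261] [0.5839 0.1177 0.2537]
```

```bash
python3 -m inch '[{"translation":[0,1,-20],"turn":0},{"translation":[0,1,-35],"turn":0},{"translation":[0,1,-43],"turn":0},{"translation":[0,1,-50],"turn":0},{"translation":[0,1,-50],"turn":0}]';python3 -m inch '[{"translation":[0,0,-4],"turn":0},{"translation":[0,0,-8],"turn":0},{"translation":[0,0,-12],"turn":0},{"translation":[0,0,-15],"turn":0},{"translation":[0,0,-15],"turn":0}]' 255 22
```

```text
time_s: 19.2
eef_pos: [0.5782, 0.1065, 0.2302]
tcp_rot: [0.009, 1.0, -0.0, -0.001]
force: [-1.2, 0.5, -1.6]
width: 0.0315
grip_force: 31.8
time_s: 19.7
eef_pos: [0.5791, 0.1066, 0.2158]
tcp_rot: [0.009, 1.0, 0.0, 0.001]
force: [2.3, 0.5, -1.5]
width: 0.0315
grip_force: 31.7
```

```bash
python3 -m inch '[{"translation":[-4,0,-2],"turn":0},{"translation":[-8,0,-5],"turn":0},{"translation":[-12,0,-7],"turn":0},{"translation":[-15,0,-9],"turn":0},{"translation":[-15,0,-9],"turn":0}]' 254 20
python3 - <<'E'
from h import *
np.set_printoptions(precision=4,suppress=True)
s=status.get_obs();print(s["force"],s["torque"])
for c in ("scene","side"):
  im,d=capture(c)
  cv2.imwrite(f"pics/{c}7.png",cv2.resize(im[120:270,230:390,::-1] if c=="side" else im[190:360,300:450,::-1],(400,375)))
cv2.imwrite("pics/c7.png",cv2.hconcat([cv2.imread("pics/scene7.png"),cv2.imread("pics/side7.png")]))
E
```

```text
time_s: 20.2
eef_pos: [0.5629, 0.1066, 0.2067]
tcp_rot: [0.009, 1.0, -0.0, -0.0]
force: [1.7, -0.4, 2.0]
width: 0.0319
grip_force: 32.3
[ 1.6979 -0.4035  1.9732] [ 0.0248 -0.5413  0.0039]
```

View pics/c7.png

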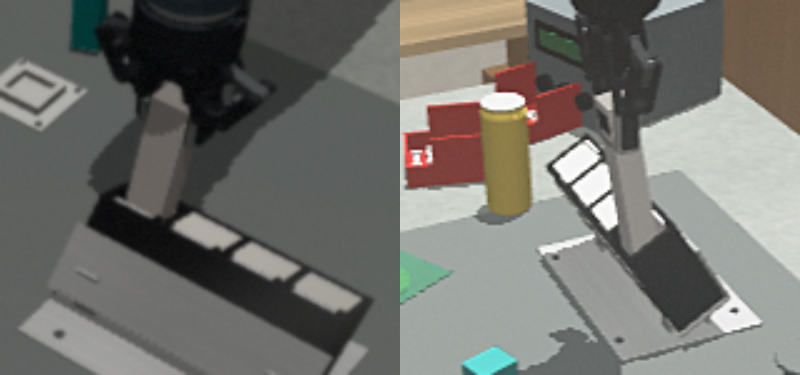

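The tester's foot is in the left-end bay, at crop (150,200) in the scene view and (645,235) in the side view. It is pivoting in the grip as planned, with low force.

```bash
python3 -m inch '[{"translation":[-5,0,-3],"turn":0},{"translation":[-10,0,-6],"turn":0},{"translation":[-15,0,-9],"turn":0},{"translation":[-20,0,-12],"turn":0},{"translation":[-20,0,-12],"turn":0}]';python3 -m inch '[{"translation":[-5,0,-3],"turn":0},{"translation":[-10,0,-6],"turn":0},{"translation":[-15,0,-9],"turn":0},{"translation":[-18,0,-11],"turn":0},{"translation":[-18,0,-11],"turn":0}]'
python3 - <<'E'
from h import *
np.set_printoptions(precision=4,suppress=True)
for c in ("scene","side"):
  im,d=capture(c)
  for p,xy,P,m in dets("tester_center",c,d):
    P=P[(P[:,1]>.06)&(P[:,2]>.1)]
    if len(P)<50: continue
    v=cv2.fitLine(P.astype(np.float32),cv2.DIST_HUBER,0,.01,.01).ravel();q=v[:3]*np.sign(v[2])
    print(c,p,xy,len(P),q,np.degrees(np.arctan2(-q[0],q[2])),"lo",np.percentile(P,2,0),"hi",np.percentile(P,98,0))
E
```

```text
time_s: 20.8
eef_pos: [0.5424, 0.1066, 0.1942]
tcp_rot: [0.009, 1.0, -0.0, -0.001]
force: [1.3, 0.1, -0.4]
width: 0.0317
grip_force: 31.5
time_s: 21.3
eef_pos: [0.5248, 0.1066, 0.1835]
tcp_rot: [0.009, 1.0, 0.0, -0.0]
force: [0.2, 1.3, -0.3]
width: 0.0319
grip_force: 31.4
scene 0.82 [366.0, 258.2] 1088 [-0.4426 -0.0752  0.8936] 26.348965 lo [0.5227 0.0926 0.1122] hi [0.5869 0.124  0.2295]
side 0.7 [316.2, 202.9] 433 [-0.4934  0.0805  0.8661] 29.671614 lo [0.5042 0.0876 0.1099] hi [0.5769 0.1152 0.2253]
```

```bash
python3 -m inch '[{"translation":[5,0,-9],"turn":0},{"translation":[10,0,-17],"turn":0},{"translation":[15,0,-26],"turn":0},{"translation":[20,0,-35],"turn":0},{"translation":[20,0,-35],"turn":0}]';python3 -m inch '[{"translation":[2,0,-4],"turn":0},{"translation":[4,0,-7],"turn":0},{"translation":[5,0,-9],"turn":0},{"translation":[6,0,-10],"turn":0},{"translation":[6,0,-10],"turn":0}]';python3 -m inch '[{"translation":[1,0,-2],"turn":0},{"translation":[2,0,-3],"turn":0},{"translation":[2,0,-3],"turn":0},{"translation":[2,0,-3],"turn":0},{"translation":[2,0,-3],"turn":0}]'
```

```text
time_s: 22.0
eef_pos: [0.546, 0.1065, 0.147]
tcp_rot: [0.009, 1.0, -0.0, -0.001]
force: [1.5, 0.9, -2.2]
width: 0.0319
grip_force: 31.1
time_s: 22.5
eef_pos: [0.5515, 0.1066, 0.1387]
tcp_rot: [0.009, 1.0, 0.0, -0.0]
force: [-1.5, 0.6, -2.0]
width: 0.0316
grip_force: 31.2
time_s: 23.0
eef_pos: [0.5535, 0.1066, 0.1358]
tcp_rot: [0.009, 1.0, -0.0, -0.0]
force: [-0.1, 0.2, -2.0]
width: 0.0313
grip_force: 31.2
```

```bash
python3 -m inch '[{"translation":[1,0,-2],"turn":0},{"translation":[2,0,-3],"turn":0},{"translation":[2,0,-3],"turn":0},{"translation":[2,0,-3],"turn":0},{"translation":[2,0,-3],"turn":0}]';python3 -m inch '[{"translation":[1,0,-2],"turn":0},{"translation":[1,0,-2],"turn":0},{"translation":[1,0,-2],"turn":0},{"translation":[1,0,-2],"turn":0},{"translation":[1,0,-2],"turn":0}]'
python3 - <<'E'
from h import *
np.set_printoptions(precision=4,suppress=True)
for c in ("scene","side"):
  im,d=capture(c)
  for p,xy,P,m in dets("tester_center",c,d):
    P=P[(P[:,1]>.06)&(P[:,2]>.1)]
    if len(P)<50: continue
    O=np.array([.6298,.1056,.0308]);Q=P-O; xc=Q[:,0]*.866+Q[:,2]*.5; zc=-Q[:,0]*.5+Q[:,2]*.866
    print(c,p,xy,len(P),"xc",np.percentile(xc,[2,50,98]),"zc",np.percentile(zc,[2,98,100]),"y",np.percentile(P[:,1],[2,98]))
E
```

```text
time_s: 23.5
eef_pos: [0.5555, 0.1066, 0.1327]
tcp_rot: [0.009, 1.0, -0.0, -0.0]
force: [-0.1, 0.3, -1.6]
width: 0.0316
grip_force: 31.2
time_s: 24.0
eef_pos: [0.5565, 0.1066, 0.1308]
tcp_rot: [0.009, 1.0, 0.0, -0.0]
force: [-0.1, 0.5, -1.3]
width: 0.0317
grip_force: 31.2
scene 0.73 [375.8, 293.1] 245 xc [-0.0222  0.0014  0.0275] zc [0.0952 0.1009 0.1028] y [0.1355 0.1795]
side 0.72 [323.1, 211.2] 230 xc [-0.0186 -0.0084  0.0066] zc [0.0926 0.167  0.1693] y [0.0823 0.1225]
```

```bash
python3 -m inch '[{"translation":[1,0,-1.5],"turn":0},{"translation":[1,0,-1.5],"turn":0},{"translation":[1,0,-1.5],"turn":0},{"translation":[1,0,-1.5],"turn":0},{"translation":[1,0,-1.5],"turn":0}]';python3 -m inch '[{"translation":[1,0,-1.5],"turn":0},{"translation":[1,0,-1.5],"turn":0},{"translation":[1,0,-1.5],"turn":0},{"translation":[1,0,-1.5],"turn":0},{"translation":[1,0,-1.5],"turn":0}]'
```

```text
time_s: 24.7
eef_pos: [0.5568, 0.1066, 0.1304]
tcp_rot: [0.009, 1.0, -0.0, 0.0]
force: [-7.7, -0.1, 10.2]
width: 0.0319
grip_force: 32.8
time_s: 25.2
eef_pos: [0.5569, 0.1067, 0.1303]
tcp_rot: [0.009, 1.0, -0.0, -0.0]
force: [-17.6, -0.1, 25.4]
width: 0.0316
grip_force: 34.7
```

```bash
python3 -m inch '[{"translation":[-1,0,2],"turn":0},{"translation":[-2,0,3],"turn":0},{"translation":[-2,0,3],"turn":0},{"translation":[-2,0,3],"turn":0},{"translation":[-2,0,3],"turn":0}]';python3 -m inch '[{"translation":[0,0,0],"turn":0},{"translation":[0,0,0],"turn":0},{"translation":[0,0,0],"turn":0},{"translation":[0,0,0],"turn":0},{"translation":[0,0,0],"turn":0}]' 0;python3 -m inch '[{"translation":[-5,0,15],"turn":0},{"translation":[-15,0,45],"turn":0},{"translation":[-25,0,90],"turn":0},{"translation":[-60,-20,120],"turn":0},{"translation":[-100,-60,120],"turn":0}]'
python3 - <<'E'
from h import *
np.set_printoptions(precision=4,suppress=True)
O=np.array([.6298,.1056,.0308])
for c in ("scene","side"):
  im,d=capture(c);cv2.imwrite(f"pics/{c}9.png",cv2.resize(im[::-1][::-1][:,:,::-1],(400,300)))
  for p,xy,P,m in dets("tester_center",c,d):
    P=P[(P[:,1]>.06)&(P[:,2]>.1)]
    if len(P)<50: continue
    Q=P-O; xc=Q[:,0]*.866+Q[:,2]*.5; zc=-Q[:,0]*.5+Q[:,2]*.866; print(c,p,xy,"xc",np.percentile(xc,[2,50,98]),"zc",np.percentile(zc,[2,98,100]),"y",np.percentile(P[:,1],[2,98]))
  for p,xy,P,m in dets("stick_center",c,d): print(c,"stick",p,xy,np.percentile(P,[2,98],axis=0))
cv2.imwrite("pics/c9.png",cv2.hconcat([cv2.imread("pics/scene9.png"),cv2.imread("pics/side9.png")]))
E
```

```text
time_s: 25.7
eef_pos: [0.5566, 0.1066, 0.1305]
tcp_rot: [0.009, 1.0, -0.0, -0.0]
force: [-0.7, 0.2, -0.9]
width: 0.0317
grip_force: 31.3
time_s: 26.2
eef_pos: [0.5566, 0.1066, 0.1308]
tcp_rot: [0.009, 1.0, -0.0, 0.0]
force: [-0.2, -0.6, 0.5]
width: 0.0852
grip_force: 0.0
time_s: 26.7
eef_pos: [0.4622, 0.0518, 0.2543]
tcp_rot: [0.008, 1.0, -0.0, 0.003]
force: [0.8, -0.9, -0.2]
width: 0.0854
grip_force: 0.0
scene 0.66 [362.4, 268.9] xc [-0.0217  0.0019  0.0073] zc [0.0909 0.1645 0.1661] y [0.0923 0.1244]
scene stick 0.58 [226.5, 174.2] [[ 0.4647 -0.3582  0.0297]
 [ 0.5106 -0.2831  0.1818]]
side 0.66 [314.2, 208.9] xc [-0.0252 -0.0124  0.0004] zc [0.0947 0.166  0.1676] y [0.0884 0.12  ]
side stick 0.47 [397.7, 330.5] [[ 0.4948 -0.3503  0.0939]
 [ 0.5048 -0.3001  0.1861]]
```

View pics/c9.png

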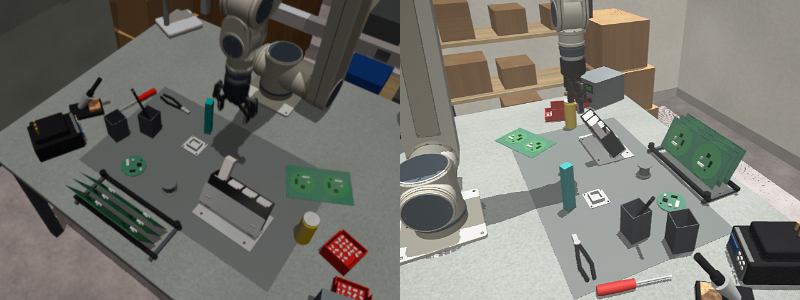

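The tester stands in the left-end bay, at scene (228,165). Its top is about 166 mm up the bay, so it is on the floor. The stick leans away from the rack in its cup and the bystanders are where they were. I hand in now.

```bash
python3 -m inch '[{"translation":[0,0,0],"turn":0},{"translation":[0,0,0],"turn":0},{"translation":[0,0,0],"turn":0},{"translation":[0,0,0],"turn":0},{"translation":[0,0,0],"turn":0}]'; python3 -c "
from rig import env
print(env.hand_in())"
```

```text
time_s: 27.5
eef_pos: [0.4614, 0.0515, 0.2506]
tcp_rot: [0.009, 1.0, 0.0, -0.0]
force: [0.5, 0.0, 0.6]
width: 0.0852
grip_force: 0.0
the job is handed in; nothing more can be done
None
```

I handed the job in at 27.5 s, with no verdict returned: the empty bay was flap0, the stick leans against the cup's side away from the rack, and the tall tester measured as standing on that bay's floor, window end up.

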